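Load and start the bottle-cap steriliser

ROBOT

A 6-joint arm with a two-finger parallel gripper is mounted at the origin on a cart in front of the work surface, level with it; the furniture and walls round the work are solid. World frame = base frame: x ahead of the robot, y to its left, z up, the work surface at z = 0. Lengths are in m, angles in rad, forces in N, time in s.
With the tool pointing down it reaches from about 0.3 to 0.775 m from the base axis. Payload 14.6 kg.
Tool frame: the origin (TCP) lies midway between the tips of the shut fingers; the grasp point (between the pads) lies 19 mm behind it (ctrl.hold_point_z is the distance from the TCP to the grasp point, in m); z points along the fingers, x is the direction in which the jaws open and shut, and the axes are right-handed (so a half turn about z gives the same grasp; the last joint's range is limited). The gripper opens to 94 mm and grips with 3 to 60 N. Pads are 16 mm wide; open, the fingers measure 119 mm over their backs; the gripper's body (75 mm by 177 mm) begins 78 mm behind the grasp point.
Start: joints at [-1.281, 0.3, 1.521, -0, 1.321, -0.067], TCP at [0.192, -0.515, 0.205] pointing down, gripper open.
Joint ranges: [-3.03, 3.03], [-0.79, 2.21], [0.23, 2.52], [-1.04, 4.18], [0, 3.07], [-2.55, 2.55]. Speed limits (rad/s): [2.22, 2.22, 2.57, 3.14, 3.14, 3.14].

INTERFACE

Orientations are given as [roll, pitch, yaw] about the fixed x, y, z axes, in that order (R = Rz(yaw) Ry(pitch) Rx(roll)).
In Python, from station import ctrl, viewer, ticket, nets gives the robot as it stands.
- The arm moves only by the tool carry_out, never from a script. Its argument "commands" is one flat list of numbers, 7 for each row, row after row: the closure, from -1 (fully open) to 1 (shut), so that 0 is half open, then the shift along the world's x, y, z in cm, then the turn, a rotation vector about the world's x, y, z in rad. In form: [gripper, tx, ty, tz, ax, ay, az, gripper, tx, ty, tz, ax, ay, az, ...]. A call has 1 to 12 rows; each row is the pose to reach, as a shift and turn from the pose measured when the call began; what a row does not reach only later rows make up. A row lasts 1/12 s, in which the tool goes at most 41.7 mm and 7.16 degrees, less where a joint would pass 70% of its speed; a pose out of reach is approached as far as the arm can. A call with a gripper value outside its range is refused whole. The fingers move at their own pace and stop on an object; "force" is the grip in N (left out, the last holds). Time passes only in rows, so rows that repeat a pose let the fingers close. It gives the time, the measured TCP pose, the force and the opening at its end, in the units of the state.
- ctrl.get_obs(): the state, without advancing time (a new reading comes with each control period).
- viewer.camera(name): name is "scene" or "top" or "wrist"; returns (picture, depth): 420x560x3 uint8, blue, green, red; 420x560 float32, m along the optical axis (not along the pixel's ray), 0 where there is no reading.
- viewer.camera_info(name): a dict with "fx", "fy", "cx", "cy" (pixels), "R" (3x3) and "t" (3): a world point X has camera coordinates R X + t. Camera axes: x right, y down, z forward; pixel columns grow to the right and rows downward; lengths in m; the calibration is good to about 2 mm. A picture is of the moment at which its call begins: read the wrist's pose just before it. camera_info takes no time and is no camera call; for the wrist camera it gives the pose at the moment of the call.
- ticket.hand_in(): hands the job in, once; it reports no verdict.
Trained networks look in the newest picture that a camera, given by its name, has taken for a name from the list of things; names that differ only in an ending like _2 or _b are one class to them, and where a whole thing is asked for, a point or a joint stands for the part that bears it (a point fixed in the world has none). Each returns a list of dicts, best first, with "confidence" (0 to 1); they miss things now and then, are a little off and sometimes report something else, mostly with a low value. They report only what shows in the picture. A call takes as long as a camera call.
- nets.silhouettes(camera, thing): "region" (420x560 bool, what is visible of it) and "extent" ([left, top, right, bottom] in pixels, round what is visible of it).
The state is a dict: "time_s": time; "qpos": joint angles; "joint_vel": joint speeds; "tau": joint torques, N m; "ee_pos": TCP position; "eef_rot": TCP orientation; "force": force on the tool from outside, world axes, zero at the start; "moment": the same for the moment, N m; "grip_width": finger opening in m.
Only numpy, scipy, OpenCV 4.12 (cv2) and the standard library are available. Lean on these libraries where they do the work, as an engineer would, in place of code of your own. Each camera call takes 0.05 s, during which the arm holds its last target. There are 200 camera calls.

TASK

Get the feeding-bottle caps sterilised. First clear the way: stand the pepper shaker upright on its little wooden coaster, and lay the saucepan lid from the steriliser in its stead on the cork mat, knob up and centred; then take the cap off every bottle that has one and set each cap flat down into a well of its own in the steriliser's tray. When they are all in, push the dial in and turn it clockwise past its safety stop, all the way to the long mark; keep the bottles standing and leave the coffee mug and the candle where they are.

Things in the scene. Friction and masses are not known exactly. Their poses are not given: they have to be found in the camera images.
- steriliser: White box fixed to the worktop, 172 (x) x 252 (y) mm, flat top at z = 36 mm, all in its own frame; origin: centre of its underside. Its tray, centred at local (0, +45) mm, is steel with four shallow wells; its dial stands at local (0, -78) mm. It does not move, but its place and yaw differ from start to start.
- dial (a joint): Turn of the dial: 0 at the short mark (off), grows clockwise seen from above, ends at 1.4 rad at the long mark (on). Starts at 0 to 0.15. Turns easily (slightly damped) and stays where left, but a safety stop blocks it at about 0.37 rad unless it is pushed in by 9 mm or more; past 1.15 rad it may be let up again. On counts from 1.2.
- dial_push (a joint): How far the dial is pushed straight down (m): 0 up, 0.012 fully in. A spring holds it up: about 5 N begins to move it, about 11 N has it fully in; it comes up again when let go.
- dial_grip (a point): Middle of the dial's round grip, on the turning axis, 33 mm above the steriliser's top when up. Black ribbed upright cylinder, 38 mm in diameter, from 15 mm below this point to 12 mm above it, on a disc of 46 mm diameter, with a white index line on top. The point's axes turn with the dial: -x points along the index line, z up.
- well_1 (a point): Centre of the floor of well 1: a round recess 54 mm wide and 7 mm deep in the steriliser's top (floor at z = 29 mm of the steriliser). The four wells form a square of 76 mm pitch. z points up. Any cap may go into any well, one each.
- well_2 (a point): Centre of the floor of well 2: a round recess 54 mm wide and 7 mm deep in the steriliser's top (floor at z = 29 mm of the steriliser). The four wells form a square of 76 mm pitch. z points up. Any cap may go into any well, one each.
- well_3 (a point): Centre of the floor of well 3: a round recess 54 mm wide and 7 mm deep in the steriliser's top (floor at z = 29 mm of the steriliser). The four wells form a square of 76 mm pitch. z points up. Any cap may go into any well, one each.
- well_4 (a point): Centre of the floor of well 4: a round recess 54 mm wide and 7 mm deep in the steriliser's top (floor at z = 29 mm of the steriliser). The four wells form a square of 76 mm pitch. z points up. Any cap may go into any well, one each.
- pan_lid: Small steel saucepan lid, loose, 0.2 kg: disc of 120 mm diameter, 6 mm thick (domed to 10 mm in the middle) with a black knob on top, 24 mm in diameter, from 12 to 38 mm above the disc's underside. Origin: centre of the underside; z up through the knob. At the start it lies across the steriliser's wells.
- cork_mat: Round cork mat fixed to the worktop, 130 mm in diameter, 4 mm thick; origin: centre of its underside.
- bottle_1: White feeding bottle, loose, 0.3 kg, round: 62 mm in diameter up to 74 mm, narrowing to a collar of 47 mm whose top is at 88 mm; above it a neck of 33 mm diameter with a soft-looking teat, up to 112 mm. Origin: centre of its underside; z up. All four bottles are alike, and one may have no cap.
- bottle_2: White feeding bottle, loose, 0.3 kg, round: 62 mm in diameter up to 74 mm, narrowing to a collar of 47 mm whose top is at 88 mm; above it a neck of 33 mm diameter with a soft-looking teat, up to 112 mm. Origin: centre of its underside; z up. All four bottles are alike, and one may have no cap.
- bottle_3: White feeding bottle, loose, 0.3 kg, round: 62 mm in diameter up to 74 mm, narrowing to a collar of 47 mm whose top is at 88 mm; above it a neck of 33 mm diameter with a soft-looking teat, up to 112 mm. Origin: centre of its underside; z up. All four bottles are alike, and one may have no cap.
- bottle_4: White feeding bottle, loose, 0.3 kg, round: 62 mm in diameter up to 74 mm, narrowing to a collar of 47 mm whose top is at 88 mm; above it a neck of 33 mm diameter with a soft-looking teat, up to 112 mm. Origin: centre of its underside; z up. All four bottles are alike, and one may have no cap.
- cap_1: Loose grey cap of bottle 1, 25 g, absent in some starts: round cup, 46 mm wide, 34 mm high, hollow 39 mm wide and 30 mm deep. Origin: its middle; z points from open rim to closed end. On the bottle it stands loose over the neck, rim down on the collar, rim 88 and top 122 mm up; lift it straight up 28 mm to clear. In a well its middle is 46 mm above the worktop; either way up will do.
- cap_2: Loose grey cap of bottle 2, 25 g, absent in some starts: round cup, 46 mm wide, 34 mm high, hollow 39 mm wide and 30 mm deep. Origin: its middle; z points from open rim to closed end. On the bottle it stands loose over the neck, rim down on the collar, rim 88 and top 122 mm up; lift it straight up 28 mm to clear. In a well its middle is 46 mm above the worktop; either way up will do.
- cap_3: Loose grey cap of bottle 3, 25 g, absent in some starts: round cup, 46 mm wide, 34 mm high, hollow 39 mm wide and 30 mm deep. Origin: its middle; z points from open rim to closed end. On the bottle it stands loose over the neck, rim down on the collar, rim 88 and top 122 mm up; lift it straight up 28 mm to clear. In a well its middle is 46 mm above the worktop; either way up will do.
- cap_4: Loose grey cap of bottle 4, 25 g, absent in some starts: round cup, 46 mm wide, 34 mm high, hollow 39 mm wide and 30 mm deep. Origin: its middle; z points from open rim to closed end. On the bottle it stands loose over the neck, rim down on the collar, rim 88 and top 122 mm up; lift it straight up 28 mm to clear. In a well its middle is 46 mm above the worktop; either way up will do.
- pepper_shaker: Pepper shaker, loose, 0.1 kg, round, 90 mm high: 44 mm in diameter up to 66 mm, then a domed top of 34 mm. Origin: centre of its underside; z up. At the start it stands on the cork mat.
- coaster: Small round wooden coaster fixed to the worktop, 70 mm in diameter, 4 mm thick; origin: centre of its underside.
- coffee_mug: White mug, bystander, 95 mm high; origin: centre of its underside.
- candle: Green candle, bystander, 52 mm wide, 144 mm high; origin: centre of its underside.

How it is judged:
On the way, in this order (a step that is already met when the one before it is completed fails the run):
1. the pepper shaker stands on the coaster and the saucepan lid lies on the cork mat (horizontal distance between pepper_shaker and coaster below 0.02 m and height (world z) of pepper_shaker below 0.008 m and angle between each of pepper_shaker, pan_lid's own z axis and vertical below 0.1 rad and linear speed of each of pepper_shaker, pan_lid below 0.02 m/s and horizontal distance between pan_lid and cork_mat below 0.03 m and height (world z) of pan_lid below 0.01 m), for 0.2 s.
2. every cap sits in a well ((horizontal distance between cap_1 and well_1 below 0.008 m or horizontal distance between cap_1 and well_2 below 0.008 m or horizontal distance between cap_1 and well_3 below 0.008 m or horizontal distance between cap_1 and well_4 below 0.008 m) and z of cap_1 in the frame of steriliser between 0.04 and 0.05 m and (angle between cap_1's own z axis and vertical below 0.12 rad or angle between cap_1's own z axis and vertical above 3.02 rad) and linear speed of each of cap_1, cap_2, cap_3, cap_4 below 0.02 m/s and (horizontal distance between cap_2 and well_1 below 0.008 m or horizontal distance between cap_2 and well_2 below 0.008 m or horizontal distance between cap_2 and well_3 below 0.008 m or horizontal distance between cap_2 and well_4 below 0.008 m) and z of cap_2 in the frame of steriliser between 0.04 and 0.05 m and (angle between cap_2's own z axis and vertical below 0.12 rad or angle between cap_2's own z axis and vertical above 3.02 rad) and (horizontal distance between cap_3 and well_1 below 0.008 m or horizontal distance between cap_3 and well_2 below 0.008 m or horizontal distance between cap_3 and well_3 below 0.008 m or horizontal distance between cap_3 and well_4 below 0.008 m) and z of cap_3 in the frame of steriliser between 0.04 and 0.05 m and (angle between cap_3's own z axis and vertical below 0.12 rad or angle between cap_3's own z axis and vertical above 3.02 rad) and (horizontal distance between cap_4 and well_1 below 0.008 m or horizontal distance between cap_4 and well_2 below 0.008 m or horizontal distance between cap_4 and well_3 below 0.008 m or horizontal distance between cap_4 and well_4 below 0.008 m) and z of cap_4 in the frame of steriliser between 0.04 and 0.05 m and (angle between cap_4's own z axis and vertical below 0.12 rad or angle between cap_4's own z axis and vertical above 3.02 rad)), for 0.2 s.
3. the dial, pushed in, passes its safety stop (value of joint dial between 0.5 and 1.15 rad and value of joint dial_push above 0.006 m), for 0.05 s.
4. the dial is turned to on (value of joint dial above 1.2 rad), for 0.2 s.
At the end, for the whole second after the job is handed in: Shaker upright on the coaster, within 20 mm of its centre; lid flat, knob up, on the cork mat, within 30 mm of its centre; every cap flat at the bottom of its own well, within 8 mm of its centre, either way up; dial beyond 1.2 rad; all bottles upright (all of step 1 and all of step 2 and value of joint dial above 1.2 rad and angle between each of bottle_1, bottle_2, bottle_3, bottle_4's own z axis and vertical below 0.1 rad); the robot touches nothing.
It fails at once if the dial is forced past its safety stop without being pushed in (value of joint dial between 0.6 and 0.95 rad and value of joint dial_push below 0.004 m).
It fails at once if the coffee mug is moved by more than 30 mm or tipped over (distance of coffee_mug from where it was at the start of the episode above 0.03 m or angle between coffee_mug's own z axis and vertical above 0.4 rad).
It fails at once if the candle is moved by more than 30 mm or tipped over (distance of candle from where it was at the start of the episode above 0.03 m or angle between candle's own z axis and vertical above 0.4 rad).
Of cap_1, cap_2, cap_3, cap_4 only 3 to 4 are there at a start; the rules pass over those that are not, and their reading is None.
At some moment in a run one of pan_lid may be knocked a few centimetres aside while the robot is not near it.
It also fails if it takes over 192 s, if anything falls off the work surface, if the arm or the gripper's body presses on something with over 40 N, if the wrist force passes 120 N, or if a joint passes its speed limit or range.

## Working session

There is one attempt and no reset: what is moved stays moved. The work goes in short steps, Python scripts to look and compute and a tool call to move; the robot and the scene stay as the last step left them, time stands still between calls to the robot, and variables do not carry over. Pictures are saved under pics/ and viewed, about 12 in all and at most 16, crops included, and the job is handed in when it is done.

Besides the shell and the picture viewer there is one more tool, called as name(argument=value, ...) on one line, values as JSON. carry_out: Moves the arm, as the interface text tells. Its arguments: {"type":"object","properties":{"commands":{"type":"array","items":{"type":"number"}},"force":{"type":"number"}},"required":["commands"]}

```bash
ls; mkdir -p pics
cat > h.py <<'E'
import numpy as np, cv2
from station import ctrl, viewer, ticket, nets
def pts(cam,d,mask=None):
    i=viewer.camera_info(cam); R=np.array(i["R"]);t=np.array(i["t"])
    v,u=np.nonzero((d>0)&(mask if mask is not None else True))
    z=d[v,u]; c=np.stack([(u-i["cx"])/i["fx"]*z,(v-i["cy"])/i["fy"]*z,z],1)
    return (c-t)@R, u, v
def px(cam,X):
    i=viewer.camera_info(cam); c=np.array(i["R"])@np.array(X)+np.array(i["t"])
    return i["fx"]*c[0]/c[2]+i["cx"], i["fy"]*c[1]/c[2]+i["cy"]
def fitc(P):
    A=np.c_[2*P[:,:2],np.ones(len(P))]; s=np.linalg.lstsq(A,(P[:,:2]**2).sum(1),rcond=None)[0]
    return s[:2],np.sqrt(s[2]+s[:2]@s[:2])
E
python3 - <<'E'
from h import *
for c in ("top","scene"):
    p,d=viewer.camera(c); cv2.imwrite(f"pics/{c}0.png",p)
    i=viewer.camera_info(c); print(c,-np.array(i["R"]).T@np.array(i["t"]),i["fx"])
    if c=="top":
        for n in ["steriliser","dial_grip","pan_lid","cork_mat","bottle_1","cap_1","pepper_shaker","coaster","coffee_mug","candle"]:
            for r in nets.silhouettes(c,n)[:5]:
                P,_,_=pts(c,d,r["region"])
                if len(P)==0: continue
                zt=np.percentile(P[:,2],95); T=P[abs(P[:,2]-zt)<.006]
                e,rad=cv2.minEnclosingCircle((T[:,:2]*1000).astype(np.float32))
                print(n,round(r["confidence"],2),r["extent"],"top z %.3f"%zt,"mean",T[:,:2].mean(0).round(3),"circ",np.round(e),round(rad), len(T))
E
```

```text
pics
top [0.39938985 0.09473221 1.30801934] 494.9478400102826
steriliser 0.88 [319.1, 170.4, 424.0, 254.2] top z 0.053 mean [ 0.511 -0.185] circ [ 514. -195.] 23 63
dial_grip 0.54 [390.9, 207.5, 412.3, 224.1] top z 0.083 mean [ 0.513 -0.194] circ [ 513. -194.] 19 148
dial_grip 0.18 [204.4, 174.3, 233.0, 196.8] top z 0.084 mean [0.59 0.27] circ [599. 279.] 29 65
pan_lid 0.77 [332.9, 178.4, 371.8, 222.2] top z 0.051 mean [ 0.546 -0.069] circ [544. -70.] 58 565
cork_mat 0.91 [262.0, 226.7, 313.0, 277.3] top z 0.007 mean [0.42  0.094] circ [422.  97.] 65 1251
bottle_1 0.7 [164.4, 207.5, 185.5, 233.4] top z 0.083 mean [0.499 0.374] circ [502. 380.] 27 68
bottle_1 0.65 [263.8, 179.8, 288.0, 200.8] top z 0.084 mean [0.578 0.127] circ [591. 131.] 28 60
bottle_1 0.64 [201.8, 170.2, 232.7, 196.8] top z 0.085 mean [0.593 0.273] circ [601. 282.] 29 62
bottle_1 0.62 [264.4, 172.3, 287.8, 193.0] top z 0.124 mean [0.591 0.132] circ [592. 132.] 21 198
bottle_1 0.58 [214.8, 225.2, 237.2, 247.4] top z 0.087 mean [0.452 0.246] circ [459. 258.] 29 44
cap_1 0.82 [208.9, 228.2, 234.9, 247.3] top z 0.125 m
[... 380 characters left out ...]
 0.093 mean [0.434 0.112] circ [434. 113.] 15 93
coaster 0.63 [174.3, 256.3, 197.5, 279.6] top z 0.007 mean [0.382 0.36 ] circ [382. 360.] 34 401
coaster 0.37 [167.9, 127.9, 193.4, 159.7] top z 0.142 mean [0.689 0.369] circ [692. 367.] 27 149
coaster 0.36 [320.4, 175.3, 419.7, 252.9] top z 0.054 mean [ 0.51  -0.186] circ [ 514. -195.] 23 62
coffee_mug 0.79 [124.5, 139.8, 171.1, 180.9] top z 0.095 mean [0.65  0.437] circ [650. 438.] 53 170
coffee_mug 0.32 [263.4, 182.6, 290.8, 200.6] top z 0.087 mean [0.575 0.136] circ [589. 131.] 25 21
candle 0.91 [167.3, 126.8, 195.4, 157.2] top z 0.142 mean [0.688 0.368] circ [691. 366.] 26 138
scene [-0.22068033  0.57343074  0.95265908] 462.07110006366776
```

Run:
```python
import cv2,numpy as np
a=cv2.imread("pics/top0.png")[110:300,110:450]; cv2.imwrite("pics/c0.png",cv2.resize(a,None,fx=2.3,fy=2.3,interpolation=cv2.INTER_CUBIC))
```

```text
(no output)
```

View pics/c0.png

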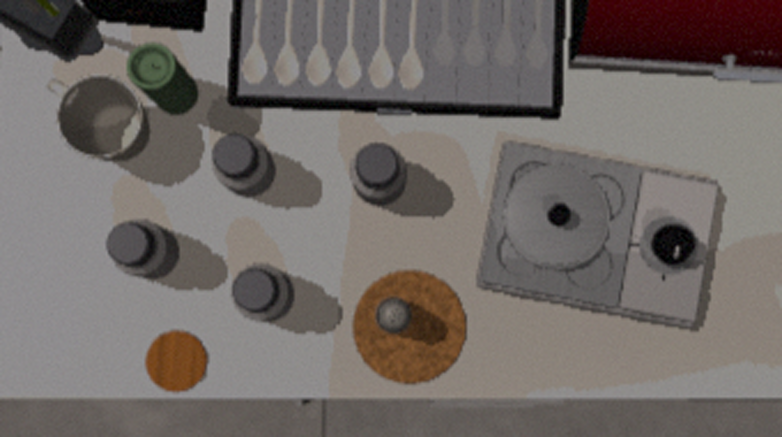

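View pics/scene0.png

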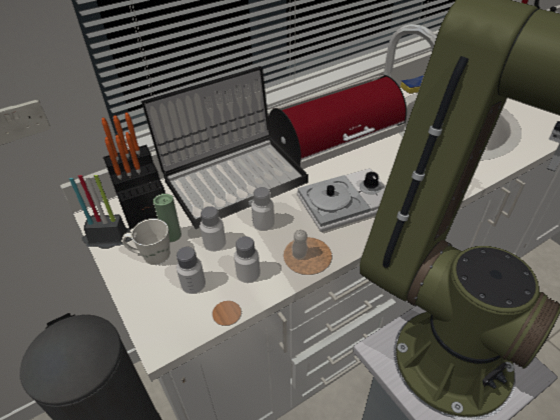

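The top view shows four capped bottles, the shaker off-centre on the mat, the lid over the wells, and the coaster at bottom left, all matching the network fits. Next I'll read the tool orientation and the heights of the obstacles at the back.

Run:
```python
from h import *
o=ctrl.get_obs(); print(o["ee_pos"],o["eef_rot"],o["grip_width"],o["force"],ctrl.hold_point_z)
p,d=viewer.camera("top"); P,u,v=pts("top",d)
for y0 in np.arange(-.3,.5,.1):
    print(round(y0,1),[ (round(x0,2),round(float(np.percentile(P[m][:,2],95)),2)) for x0 in np.arange(.62,.86,.04) if (m:=(abs(P[:,1]-y0)<.05)&(abs(P[:,0]-x0)<.02)).sum()>5])
m=(abs(P[:,2]-.039)<.004)&(P[:,1]<.02)&(P[:,1]>-.3)&(P[:,0]>.4)&(P[:,0]<.66)
r=cv2.minAreaRect((P[m][:,:2]*1000).astype(np.float32)); print(r,m.sum())
# dial index line: bright px on top
m=(abs(P[:,2]-.083)<.006)&(np.hypot(P[:,0]-.513,P[:,1]+.194)<.022)
g=p[v,u].mean(1); w=m&(g>90); print(P[w][:,:2].round(4).tolist(), fitc(P[m])[0], P[m][:,:2].mean(0))
```

```text
[ 0.19208813 -0.51535489  0.20544937] [ 3.14158939e+00  1.29904552e-05 -1.21401556e+00] 0.09402501112562979 [-0.22751705  0.07543503  0.29199919] 0.0188
-0.3 [(np.float64(0.62), 0.0), (np.float64(0.66), 0.0), (np.float64(0.7), 0.08), (np.float64(0.74), 0.14), (np.float64(0.78), 0.16), (np.float64(0.82), 0.16)]
-0.2 [(np.float64(0.62), 0.01), (np.float64(0.66), 0.0), (np.float64(0.7), 0.06), (np.float64(0.74), 0.13), (np.float64(0.78), 0.16), (np.float64(0.82), 0.16)]
-0.1 [(np.float64(0.62), 0.04), (np.float64(0.66), 0.03), (np.float64(0.7), 0.03), (np.float64(0.74), 0.13), (np.float64(0.78), 0.15), (np.float64(0.82), 0.16)]
0.0 [(np.float64(0.62), 0.04), (np.float64(0.66), 0.03), (np.float64(0.7), 0.02), (np.float64(0.74), 0.02), (np.float64(0.78), 0.02), (np.float64(0.82), 0.02)]
0.1 [(np.float64(0.62), 0.12), (np.float64(0.66), 0.03), (np.float64(0.7), 0.02), (np.float64(0.74), 0.02), (np.float64(0.78), 0.02), (np.float64(0.82), 0.02)]
0.2 [(np.float64(0.62), 0.0), (np.float64(0.66), 0.03), (np.float64(0.7), 0.02), (np.float64(0.74), 0.02), (np.float64(0.78), 0.02), (np.float64(0.82), 0.02)]
0.3 [(np.float64(0.62), 0.12), (np.float64(0.66), 0.06), (np.float64(0.7), 0.13), (np.float64(0.74), 0.03), (np.float64(0.78), 0.11), (np.float64(0.82), 0.14)]
0.4 [(np.float64(0.62), 0.09), (np.float64(0.66), 0.14), (np.float64(0.7), 0.14), (np.float64(0.74), 0.0), (np.float64(0.78), 0.11), (np.float64(0.82), 0.25)]
((528.21484375, -117.83544921875), (245.2059783935547, 159.9886474609375), 79.01304626464844) 2306
[[0.5072, -0.1935], [0.5047, -0.1932], [0.5024, -0.1938], [0.4997, -0.1933]] [ 0.51335    -0.19491318] [ 0.51344106 -0.19491842]
```

carry_out(commands=[-1,24.2,62.8,-0.5,0,0,0.614,-1,24.2,62.8,-0.5,0,0,0.614,-1,24.2,62.8,-0.5,0,0,0.614,-1,24.2,62.8,-0.5,0,0,0.614,-1,24.2,62.8,-0.5,0,0,0.614,-1,24.2,62.8,-0.5,0,0,0.614,-1,24.2,62.8,-0.5,0,0,0.614,-1,24.2,62.8,-0.5,0,0,0.614,-1,24.2,62.8,-0.5,0,0,0.614,-1,24.2,62.8,-0.5,0,0,0.614,-1,24.2,62.8,-0.5,0,0,0.614,-1,24.2,62.8,-0.5,0,0,0.614])

```text
time_s: 1.65
ee_pos: [0.3721, -0.0467, 0.2021]
eef_rot: [-3.141, -0.001, -0.6]
force: [0.6, -0.9, 0.3]
grip_width: 0.0941
```

carry_out(commands=[-1,6.2,16.0,0,0,0,0,-1,6.2,16.0,0,0,0,0,-1,6.2,16.0,0,0,0,0,-1,6.2,16.0,0,0,0,0,-1,6.2,16.0,0,0,0,0,-1,6.2,16.0,0,0,0,0,-1,6.2,16.0,-4,0,0,0,-1,6.2,16.0,-8,0,0,0,-1,6.2,16.0,-12,0,0,0,-1,6.2,16.0,-15,0,0,0,-1,6.2,16.0,-16.5,0,0,0,-1,6.2,16.0,-16.5,0,0,0])

```text
time_s: 2.65
ee_pos: [0.4321, 0.1115, 0.0345]
eef_rot: [3.138, 0.003, -0.602]
force: [-0.8, 0.1, -0.7]
grip_width: 0.0938
```

carry_out(force=15, commands=[1,0.2,0.2,0.2,0,0,0,1,0.2,0.2,0.2,0,0,0,1,0.2,0.2,0.2,0,0,0,1,0.2,0.2,0.2,0,0,0,1,0.2,0.2,0.2,0,0,0,1,0.2,0.2,0.2,0,0,0,1,0.2,0.2,0.2,0,0,0,1,0.2,0.2,0.2,0,0,0])

```text
time_s: 3.32
ee_pos: [0.4341, 0.1136, 0.0366]
eef_rot: [3.138, 0.003, -0.601]
force: [0.1, -0.3, 0.3]
grip_width: 0.0439
```

carry_out(commands=[1,0,0,4,0,0,0,1,0,0,8,0,0,0,1,0,0,12,0,0,0,1,0,0,15,0,0,0,1,-0.7,4,15,0,0,0,1,-1.5,8,15,0,0,0,1,-2.5,12,15,0,0,0,1,-3.3,16,15,0,0,0,1,-4.2,20,15,0,0,0,1,-5.2,24.6,15,0,0,0,1,-5.2,24.6,15,0,0,0,1,-5.2,24.6,15,0,0,0])

```text
time_s: 4.32
ee_pos: [0.3811, 0.3612, 0.1861]
eef_rot: [3.137, 0.003, -0.598]
force: [1.1, -0.7, 0.9]
grip_width: 0.0004
```

Run:
```python
from h import *
p,d=viewer.camera("top"); o=ctrl.get_obs(); print(o["ee_pos"],o["grip_width"])
for n in ["coaster","pan_lid","cork_mat"]:
    for r in nets.silhouettes("top",n)[:1]:
        P,_,_=pts("top",d,r["region"]);print(n,r["confidence"],r["extent"],np.median(P,0))
        q=r["region"].astype(np.uint8); 
        c=max(cv2.findContours(q,0,1)[0],key=len); print(cv2.minEnclosingCircle(c))
        print(px("top",[.382,.36,.004]),px("top",[.544,-.07,.04]))
```

```text
[0.3817291  0.35974275 0.1861746 ] 0.0002885669175435036
coaster 0.91 [179.2, 255.0, 196.1, 278.0] [0.38132459 0.35674176 0.00312868]
((186.5, 266.5), 12.980854988098145)
(np.float64(186.45333504640087), np.float64(266.71526594289685)) (np.float64(351.9875121340485), np.float64(204.08857106456378))
pan_lid 0.76 [333.7, 182.7, 374.2, 225.0] [ 0.5438591  -0.06755448  0.04386247]
((351.45660400390625, 203.5884246826172), 23.1116943359375)
(np.float64(186.45333504640087), np.float64(266.71526594289685)) (np.float64(351.9875121340485), np.float64(204.08857106456378))
cork_mat 0.63 [263.3, 227.1, 316.6, 277.3] [0.4184784  0.08951958 0.00312752]
((287.3999938964844, 251.39999389648438), 24.79365348815918)
(np.float64(186.45333504640087), np.float64(266.71526594289685)) (np.float64(351.9875121340485), np.float64(204.08857106456378))
```

Run:
```python
from h import *
p,d=viewer.camera("scene"); cv2.imwrite("pics/s1.png",p)
p,d=viewer.camera("top")
for r in nets.silhouettes("top","pepper_shaker")[:2]:
    P,_,_=pts("top",d,r["region"]); print(r["confidence"],r["extent"],P.mean(0),np.percentile(P[:,2],[5,50,95]))
```

```text
0.55 [262.2, 226.1, 312.7, 274.5] [0.41959899 0.09304002 0.0032432 ] [-0.00151365  0.00295159  0.00771815]
0.52 [275.1, 237.1, 288.4, 255.8] [0.43178565 0.11533944 0.07709246] [0.04022216 0.08582091 0.09274052]
```

View pics/s1.png

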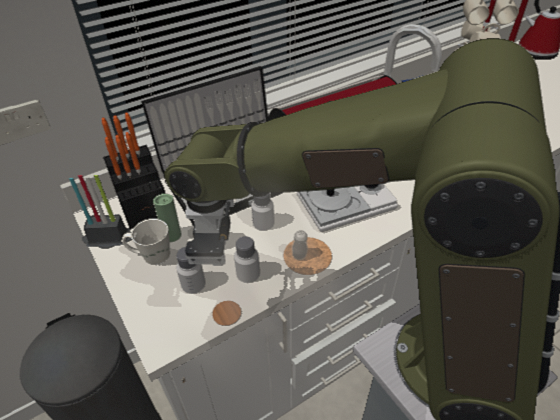

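The shaker slipped out of the jaws and is still upright on the mat at about pixel (300,245). I'll go back and grip it harder.

carry_out(commands=[-1,4.2,-20,0,0,0,0,-1,5.2,-24.6,0,0,0,0,-1,5.2,-24.6,0,0,0,0,-1,5.2,-24.6,0,0,0,0,-1,5.2,-24.6,0,0,0,0,-1,5.2,-24.6,0,0,0,0,-1,5.2,-24.6,0,0,0,0,-1,5.2,-24.6,0,0,0,0,-1,5.2,-24.6,-4,0,0,0,-1,5.2,-24.6,-8,0,0,0,-1,5.2,-24.6,-11,0,0,0,-1,5.2,-24.6,-11,0,0,0])

```text
time_s: 5.67
ee_pos: [0.4315, 0.113, 0.0722]
eef_rot: [3.133, 0.008, -0.602]
force: [-0.9, 0.2, -0.3]
grip_width: 0.0771
```

Run:
```python
from h import *
o=ctrl.get_obs(); print(o["ee_pos"],o["grip_width"])
p,d=viewer.camera("wrist"); cv2.imwrite("pics/w1.png",p)
```

```text
[0.43153154 0.11299596 0.07221609] 0.07705018926392465
```

View pics/w1.png

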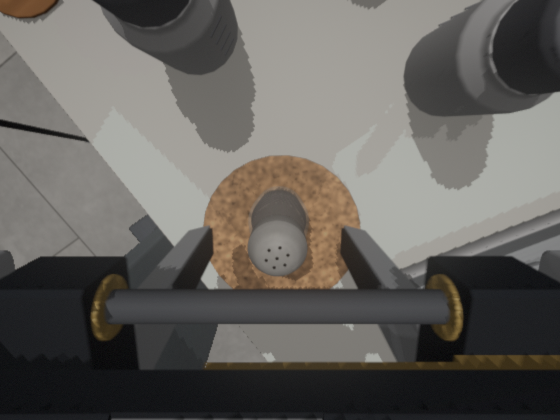

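The wrist view shows the shaker upright and centred between the fingers, at about (277,245). Now I'll lower and grip it with more force.

carry_out(force=40, commands=[-0.7,0.2,0.1,-2,0,0,0,-0.7,0.2,0.1,-3.8,0,0,0,-0.7,0.2,0.1,-3.8,0,0,0,1,0.2,0.1,-3.8,0,0,0,1,0.2,0.1,-3.8,0,0,0,1,0.2,0.1,-3.8,0,0,0,1,0.2,0.1,-3.8,0,0,0,1,0.2,0.1,-3.8,0,0,0,1,0.2,0.1,-3.8,0,0,0,1,0.2,0.1,-3.8,0,0,0,1,0.2,0.1,-3,0,0,0,1,0.2,0.1,-2,0,0,0])

```text
time_s: 6.72
ee_pos: [0.4347, 0.1141, 0.0555]
eef_rot: [3.134, 0.007, -0.602]
force: [-0.5, 0.4, -0.7]
grip_width: 0.0394
```

carry_out(commands=[1,0,0,1,0,0,0,1,0,0,2,0,0,0,1,0,0,4,0,0,0,1,0,0,6,0,0,0,1,0,0,8,0,0,0,1,0,0,10,0,0,0,1,0,0,12,0,0,0,1,0,0,13,0,0,0,1,0,0,13,0,0,0])

```text
time_s: 7.47
ee_pos: [0.4355, 0.1142, 0.1879]
eef_rot: [3.137, 0.004, -0.602]
force: [-0.3, 0.4, -1.0]
grip_width: 0.0391
```

Run:
```python
from h import *
p,d=viewer.camera("scene"); cv2.imwrite("pics/s2.png",cv2.resize(p[120:320,200:420],None,fx=3,fy=3))
i=viewer.camera_info("scene"); print(px("scene",ctrl.get_obs()["ee_pos"]))
for r in nets.silhouettes("scene","pepper_shaker")[:2]:
    P,u,v=pts("scene",d,r["region"]); print(r["confidence"],r["extent"],P.mean(0),np.percentile(P,[2,98],axis=0).round(3))
```

```text
(np.float64(299.5962470723502), np.float64(204.72785514784417))
0.68 [290.4, 196.9, 309.1, 217.5] [0.4196437  0.11847256 0.18245792] [[0.41  0.098 0.156]
 [0.437 0.135 0.219]]
```

View pics/s2.png

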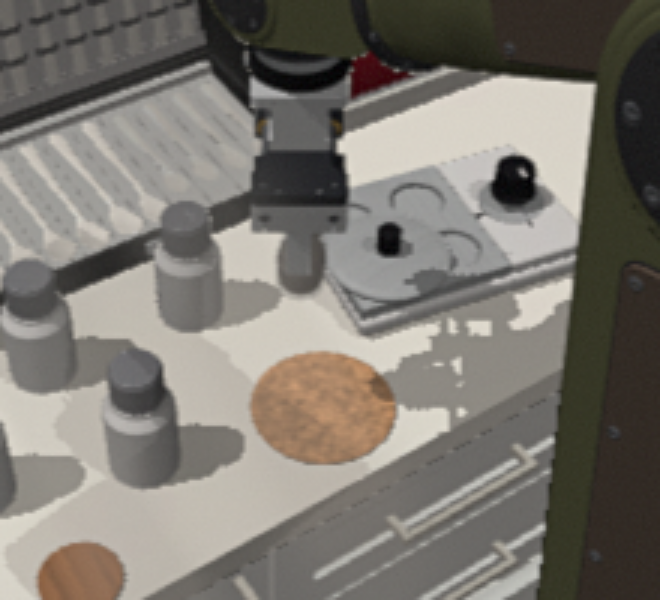

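The shaker is held upright. The knock has moved the lid: it now overhangs the steriliser's near side, so I'll measure it again later. Moving to the coaster.

carry_out(commands=[1,-0.3,1.2,0,0,0,0,1,-0.8,3.5,0,0,0,0,1,-1.3,6,0,0,0,0,1,-1.9,8.5,0,0,0,0,1,-2.4,11,0,0,0,0,1,-2.9,13.5,0,0,0,0,1,-3.5,16,0,0,0,0,1,-4,18.5,0,0,0,0,1,-4.6,21,0,0,0,0,1,-5.1,23.3,0,0,0,0,1,-5.4,24.6,0,0,0,0,1,-5.4,24.6,0,0,0,0])

```text
time_s: 8.57
ee_pos: [0.3795, 0.3614, 0.1837]
eef_rot: [3.132, 0.008, -0.6]
force: [-0.1, 0.2, -1.3]
grip_width: 0.039
```

carry_out(commands=[1,0,0,-2,0,0,0,1,0,0,-5,0,0,0,1,0,0,-8,0,0,0,1,0,0,-11,0,0,0,1,0,0,-13,0,0,0,1,0,0,-14,0,0,0,1,0,0,-14.6,0,0,0,1,0,0,-14.9,0,0,0,1,0,0,-14.9,0,0,0,1,0,0,-14.9,0,0,0])

```text
time_s: 9.4
ee_pos: [0.3808, 0.3621, 0.0375]
eef_rot: [3.136, 0.007, -0.6]
force: [-4.2, -2.1, 19.9]
grip_width: 0.0391
```

carry_out(commands=[1,0,0,0.2,0,0,0,1,0,0,0.1,0,0,0,-0.1,0,0,0.1,0,0,0,-0.4,0,0,0.1,0,0,0,-0.4,0,0,0.1,0,0,0,-0.4,0,0,0.1,0,0,0,-0.4,0,0,2,0,0,0,-0.4,0,0,5,0,0,0,-0.6,0,0,9,0,0,0,-1,0,0,13,0,0,0,-1,0,0,17,0,0,0,-1,0,0,17,0,0,0])

```text
time_s: 10.4
ee_pos: [0.3827, 0.3636, 0.2152]
eef_rot: [-3.137, 0.004, -0.6]
force: [-0.5, 0.7, 1.2]
grip_width: 0.0891
```

carry_out(commands=[-1,5,-24,0,0,0,0,-1,5,-24,0,0,0,0,-1,5,-24,0,0,0,0,-1,5,-24,0,0,0,0,-1,5,-24,0,0,0,0,-1,5,-24,0,0,0,0,-1,5,-24,0,0,0,0,-1,5,-24,0,0,0,0])

```text
time_s: 11.07
ee_pos: [0.4329, 0.1224, 0.2151]
eef_rot: [-3.136, 0.004, -0.603]
force: [-0.0, 0.8, -0.1]
grip_width: 0.0944
```

Run:
```python
from h import *
p,d=viewer.camera("scene"); cv2.imwrite("pics/s3.png",p)
p,d=viewer.camera("top"); print(ctrl.get_obs()["ee_pos"])
for n in ["pepper_shaker","pan_lid","cork_mat"]:
  for r in nets.silhouettes("top",n)[:2]:
    P,_,_=pts("top",d,r["region"]); zt=np.percentile(P[:,2],95); T=P[P[:,2]>zt-.006]
    print(n,r["confidence"],r["extent"],zt,T.mean(0).round(4),np.percentile(P,[2,98],axis=0).round(3).tolist())
P,u,v=pts("top",d); b=p[v,u].mean(1)
m=(P[:,2]>.060)&(P[:,2]<.09)&(P[:,1]>-.15)&(P[:,1]<.03)&(P[:,0]>.4)&(P[:,0]<.63); print("knob",P[m].mean(0),m.sum(),np.ptp(P[m],axis=0))
```

```text
[0.43251223 0.12417775 0.21498074]
pepper_shaker 0.68 [177.4, 256.2, 192.5, 277.2] 0.09322299946401068 [0.3778 0.3586 0.0906] [[0.361, 0.34, 0.034], [0.397, 0.37, 0.094]]
pepper_shaker 0.24 [390.9, 207.6, 413.5, 224.8] 0.08306258664171516 [ 0.5132 -0.1944  0.0802] [[0.492, -0.21, 0.05], [0.533, -0.174, 0.084]]
pan_lid 0.74 [323.1, 192.9, 366.1, 238.3] 0.05070079452314715 [ 0.5136 -0.0439  0.0495] [[0.461, -0.096, 0.037], [0.568, 0.01, 0.072]]
pan_lid 0.55 [166.6, 127.2, 193.1, 161.1] 0.14195253451337958 [0.6879 0.3679 0.1398] [[0.667, 0.342, -0.0], [0.732, 0.392, 0.144]]
cork_mat 0.73 [273.7, 245.4, 313.9, 275.9] 0.007418443271689904 [0.3831 0.0892 0.0056] [[0.361, 0.034, -0.003], [0.429, 0.126, 0.009]]
knob [ 0.5151691  -0.04277768  0.07217911] 70 [0.02082231 0.02197319 0.01849757]
```

View pics/s3.png

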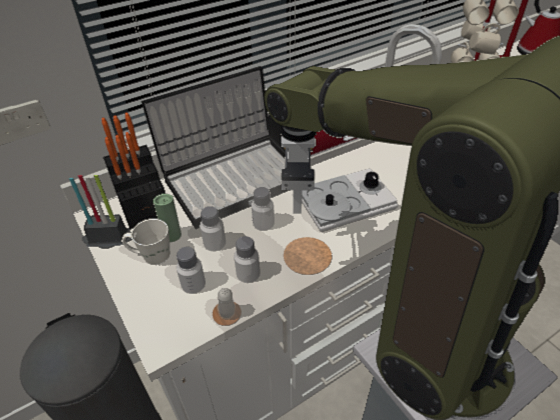

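The shaker stands upright on the coaster, about 4 mm off centre. The lid's knob is now at (0.516, -0.044) and the lid is level. Going for the knob.

carry_out(commands=[-0.5,8.3,-16.8,0,0,0,0,-0.5,8.3,-16.8,0,0,0,0,-0.5,8.3,-16.8,0,0,0,0,-0.5,8.3,-16.8,0,0,0,0,-0.5,8.3,-16.8,-4,0,0,0,-0.5,8.3,-16.8,-8,0,0,0,-0.5,8.3,-16.8,-12,0,0,0,-0.5,8.3,-16.8,-14,0,0,0,-0.5,8.3,-16.8,-15,0,0,0,-0.5,8.3,-16.8,-15,0,0,0,-0.5,8.3,-16.8,-15,0,0,0,-0.5,8.3,-16.8,-15,0,0,0])

```text
time_s: 12.32
ee_pos: [0.5164, -0.0431, 0.0668]
eef_rot: [-3.136, 0.001, -0.598]
force: [1.0, 0.0, 0.9]
grip_width: 0.0706
```

carry_out(force=45, commands=[-0.4,0,0,-1,0,0,0,-0.4,0,0,-1.5,0,0,0,-0.4,0,0,-1.5,0,0,0,1,0,0,-1.5,0,0,0,1,0,0,-1.5,0,0,0,1,0,0,-1.5,0,0,0,1,0,0,-1.5,0,0,0,1,0,0,-1.5,0,0,0,1,0,0,-1.5,0,0,0,1,0,0,-1.5,0,0,0,1,0,0,-1.2,0,0,0,1,0,0,-0.5,0,0,0])

```text
time_s: 13.32
ee_pos: [0.5159, -0.043, 0.0613]
eef_rot: [-3.136, 0.003, -0.598]
force: [-0.5, -0.1, -2.8]
grip_width: 0.023
```

carry_out(commands=[1,0,0,1.5,0,0,0,1,0,0,3.5,0,0,0,1,0,0,5,0,0,0,1,-1,1.5,5,0,0,0,1,-2.7,4,5,0,0,0,1,-4.4,6.5,5,0,0,0,1,-6.1,9,5,0,0,0,1,-7.8,11.5,5,0,0,0,1,-9,13.2,5,0,0,0,1,-9.5,13.9,5,0,0,0,1,-9.5,13.9,5,0,0,0,1,-9.5,13.9,5,0,0,0])

```text
time_s: 14.32
ee_pos: [0.4213, 0.0958, 0.1117]
eef_rot: [-3.136, 0.003, -0.597]
force: [0.4, -0.6, -2.2]
grip_width: 0.0232
```

carry_out(commands=[1,0,0,-2,0,0,0,1,0,0,-4.5,0,0,0,1,0,0,-6.5,0,0,0,1,0,0,-7.8,0,0,0,1,0,0,-8.5,0,0,0,1,0,0,-8.8,0,0,0,1,0,0,-8.8,0,0,0,1,0,0,-8.8,0,0,0])

```text
time_s: 14.98
ee_pos: [0.422, 0.0956, 0.0243]
eef_rot: [-3.135, 0.002, -0.597]
force: [-0.3, -1.1, -2.0]
grip_width: 0.0229
```

carry_out(commands=[1,0,0,-0.3,0,0,0,1,0,0,-0.45,0,0,0,1,0,0,-0.45,0,0,0,-0.1,0,0,-0.4,0,0,0,-0.2,0,0,-0.4,0,0,0,-0.4,0,0,-0.3,0,0,0,-0.5,0,0,-0.2,0,0,0,-0.5,0,0,2,0,0,0,-0.5,0,0,6,0,0,0,-0.7,0,0,10,0,0,0,-1,0,0,14,0,0,0,-1,0,0,18,0,0,0])

```text
time_s: 15.98
ee_pos: [0.4215, 0.0955, 0.2066]
eef_rot: [-3.135, 0.001, -0.597]
force: [0.8, 0.3, 0.1]
grip_width: 0.0796
```

carry_out(commands=[-1,17.0,3.5,1.5,0,0,-0.38,-1,17.0,3.5,1.5,0,0,-0.38,-1,17.0,3.5,1.5,0,0,-0.38,-1,17.0,3.5,1.5,0,0,-0.38,-1,17.0,3.5,1.5,0,0,-0.38,-1,17.0,3.5,1.5,0,0,-0.38,-1,17.0,3.5,1.5,0,0,-0.38,-1,17.0,3.5,1.5,0,0,-0.38])

```text
time_s: 16.65
ee_pos: [0.5904, 0.1304, 0.2219]
eef_rot: [-3.135, 0.001, -0.977]
force: [-1.8, -0.2, -0.2]
grip_width: 0.0943
```

Run:
```python
from h import *
o=ctrl.get_obs(); print(o["ee_pos"],o["eef_rot"])
p,d=viewer.camera("wrist"); cv2.imwrite("pics/w2.png",p)
for r in nets.silhouettes("wrist","cap_1")[:3]:
    P,_,_=pts("wrist",d,r["region"]); zt=np.percentile(P[:,2],90); T=P[abs(P[:,2]-zt)<.004]
    e,rad=cv2.minEnclosingCircle((T[:,:2]*1000).astype(np.float32)); print("cap",r["confidence"],r["extent"],zt,e,rad,T.mean(0))
p,d=viewer.camera("top"); cv2.imwrite("pics/c3.png",cv2.resize(p[110:300,110:450],None,fx=2.3,fy=2.3,interpolation=cv2.INTER_CUBIC))
P,u,v=pts("top",d)
m=(P[:,2]>.033)&(P[:,2]<.06)&(np.hypot(P[:,0]-.421,P[:,1]-.095)<.04); print("knob",P[m].mean(0),m.sum())
m=(abs(P[:,2]-.037)<.006)&(P[:,1]<.03)&(P[:,1]>-.3)&(P[:,0]>.4)&(P[:,0]<.66)
print(cv2.minAreaRect((P[m][:,:2]*1000).astype(np.float32)))
```

```text
[0.59042848 0.13035247 0.22189531] [-3.13519487e+00  1.49751301e-03 -9.76925763e-01]
cap 0.92 [0.5, 92.8, 27.6, 140.8] 0.11587514664223365 (514.7059936523438, 375.4039306640625) 16.667322158813477 [0.5172354  0.37035817 0.11551801]
cap 0.75 [252.5, 174.7, 302.3, 221.1] 0.12420719311182879 (593.5731811523438, 128.92340087890625) 22.233999252319336 [0.59402567 0.12941312 0.1233067 ]
cap 0.7 [13.9, 188.8, 68.9, 240.0] 0.006240605549009206 (385.1533203125, 359.0862731933594) 34.713924407958984 [0.39501189 0.3542947  0.00525195]
knob [nan nan nan] 0
((528.5345458984375, -118.58232116699219), (245.9905548095703, 160.65528869628906), 79.05236053466797)<stdin>:9: RuntimeWarning: Mean of empty slice.
  ret = um.true_divide(
```

View pics/c3.png

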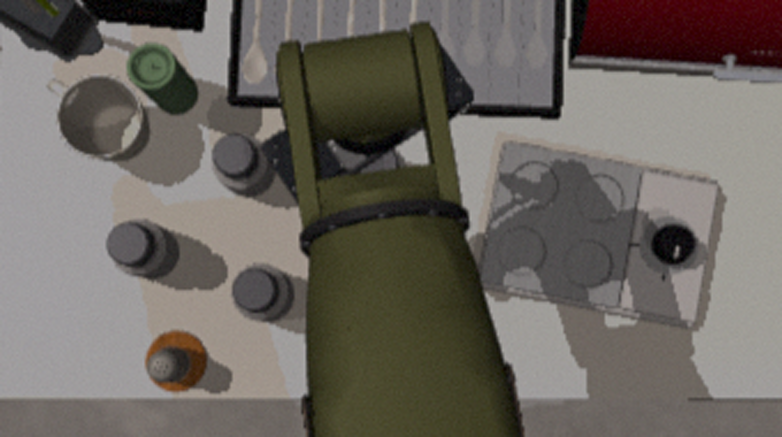

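The wells are clear; in the crop they are at about (535,183), (603,197), (522,249) and (590,263). The arm hides the lid for now. Picking cap D.

carry_out(force=30, commands=[-1,0.2,0,-4,0,0,0,-1,0.2,0,-8,0,0,0,-1,0.2,0,-11,0,0,0,-1,0.2,0,-12.2,0,0,0,-1,0.2,0,-12.2,0,0,0,0.2,0.2,0,-12.2,0,0,0,1,0.2,0,-12.2,0,0,0,1,0.2,0,-12.2,0,0,0,1,0.2,0,-12.2,0,0,0,1,0.2,0,-12.2,0,0,0,1,0.2,0,-12.2,0,0,0,1,0.2,0,-12.2,0,0,0])

```text
time_s: 17.8
ee_pos: [0.5928, 0.1304, 0.1007]
eef_rot: [-3.134, 0.001, -0.977]
force: [0.1, -0.3, 0.2]
grip_width: 0.0508
```

Run:
```python
from h import *
y=np.deg2rad(79.03);Y=np.array([np.cos(y),np.sin(y)]);X=np.array([Y[1],-Y[0]]);c=np.array([.5285,-.118])
for a,b in((1,1),(-1,-1),(1,-1),(-1,1)):
    w=c+Y*.045+.038*(a*X+b*Y); q=np.array(px("top",[*w,.036])); print(w.round(4),((q-110)*2.3).round())
```

```text
[ 0.5816 -0.0437] [532. 184.]
[ 0.4925 -0.1039] [587. 263.]
[ 0.5671 -0.1184] [599. 197.]
[ 0.507  -0.0293] [520. 249.]
```

carry_out(commands=[1,0,0,0,0,0,0,1,0,0,0,0,0,0,1,0,0,0,0,0,0,1,0,0,0,0,0,0,1,0,0,1,0,0,0,1,0,0,2.5,0,0,0,1,0,0,4,0,0,0,1,0,0,6,0,0,0,1,0,0,8,0,0,0,1,0,0,10,0,0,0,1,0,0,12,0,0,0,1,0,0,12,0,0,0])

```text
time_s: 18.8
ee_pos: [0.594, 0.1306, 0.2257]
eef_rot: [-3.128, -0.002, -0.977]
force: [0.4, 0.2, 0.1]
grip_width: 0.0459
```

carry_out(commands=[1,-0.2,-2,0,0,0,0,1,-0.4,-5,0,0,0,0,1,-0.6,-8,0,0,0,0,1,-0.8,-11,0,0,0,0,1,-1,-14,0,0,0,0,1,-1.2,-16.5,0,0,0,0,1,-1.2,-17.4,0,0,0,0,1,-1.2,-17.4,0,0,0,0,1,-1.2,-17.4,0,0,0,0])

```text
time_s: 19.55
ee_pos: [0.582, -0.0429, 0.2255]
eef_rot: [-3.128, -0.001, -0.978]
force: [-0.1, 0.3, -0.4]
grip_width: 0.0455
```

Run:
```python
from h import *
o=ctrl.get_obs(); print(o["ee_pos"],o["eef_rot"])
i=viewer.camera_info("wrist"); p,d=viewer.camera("wrist"); q=p.copy()
for w in [(.5816,-.0437),(.4925,-.1039),(.5671,-.1184),(.507,-.0293)]:
    for a in np.linspace(0,6.28,40):
        u,v=px("wrist",[w[0]+.027*np.cos(a),w[1]+.027*np.sin(a),.036]); cv2.circle(q,(int(u),int(v)),1,(0,0,255),-1)
cv2.imwrite("pics/w3.png",q); cv2.imwrite("pics/w3raw.png",p); np.save("w3d.npy",d)
```

```text
[ 0.58203455 -0.04293785  0.22546273] [-3.1280187e+00 -1.4734166e-03 -9.7768066e-01]
```

View pics/w3.png

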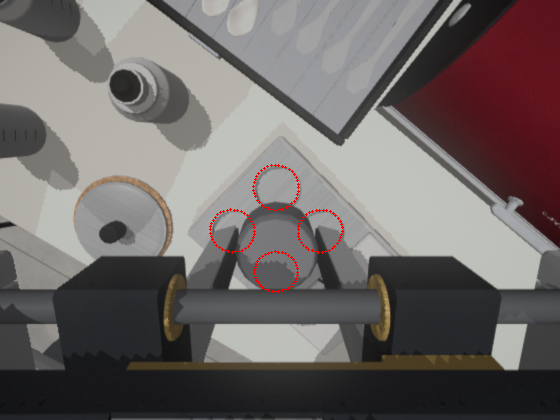

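```bash
cat > wf.py <<'E'
from h import *
from scipy.ndimage import map_coordinates as mc
W=[(.5816,-.0437),(.4925,-.1039),(.5671,-.1184),(.507,-.0293)]
def fit(cam,p,ws,z=.036,R=.027):
    g=cv2.GaussianBlur(p,(0,0),.8).mean(2); G=np.hypot(cv2.Sobel(g,6,1,0),cv2.Sobel(g,6,0,1)); a=np.linspace(0,6.28,90)
    i=viewer.camera_info(cam); Rm=np.array(i["R"]); t=np.array(i["t"])
    out=[]
    for dx in np.arange(-6,6.1,1):
        for dy in np.arange(-6,6.1,1):
            s=0
            for w in ws:
                X=np.stack([w[0]+dx/1e3+R*np.cos(a),w[1]+dy/1e3+R*np.sin(a),0*a+z],1)@Rm.T+t
                s+=np.minimum(mc(G,[i["fy"]*X[:,1]/X[:,2]+i["cy"],i["fx"]*X[:,0]/X[:,2]+i["cx"]],order=1),60).mean()
            out.append((round(s/len(ws),1),dx,dy))
    return sorted(out)[::-1][:6]
E
python3 - <<'E'
from wf import *
print(fit("wrist",cv2.imread("pics/w3raw.png"),W[:1]))
p,_=viewer.camera("top"); cv2.imwrite("pics/t4.png",p)
for k in range(4): print(k,fit("top",p,[W[k]])[:3])
print(fit("top",cv2.imread("pics/top0.png"),W,))
E
```

```text
[(np.float64(45.7), np.float64(-2.0), np.float64(-4.0)), (np.float64(45.5), np.float64(1.0), np.float64(0.0)), (np.float64(45.0), np.float64(2.0), np.float64(-2.0)), (np.float64(44.7), np.float64(2.0), np.float64(-3.0)), (np.float64(44.6), np.float64(-2.0), np.float64(-5.0)), (np.float64(44.0), np.float64(-1.0), np.float64(-4.0))]
0 [(np.float64(31.7), np.float64(-6.0), np.float64(-6.0)), (np.float64(31.5), np.float64(2.0), np.float64(-6.0)), (np.float64(31.2), np.float64(1.0), np.float64(-6.0))]
1 [(np.float64(13.6), np.float64(6.0), np.float64(-6.0)), (np.float64(13.3), np.float64(6.0), np.float64(-5.0)), (np.float64(13.1), np.float64(6.0), np.float64(-4.0))]
2 [(np.float64(41.9), np.float64(5.0), np.float64(3.0)), (np.float64(41.8), np.float64(5.0), np.float64(4.0)), (np.float64(41.5), np.float64(5.0), np.float64(5.0))]
3 [(np.float64(34.6), np.float64(6.0), np.float64(3.0)), (np.float64(34.3), np.float64(6.0), np.float64(2.0)), (np.float64(34.0), np.float64(5.0), np.float64(3.0))]
[(np.float64(28.3), np.float64(1.0), np.float64(-3.0)), (np.float64(27.9), np.float64(1.0), np.float64(-2.0)), (np.float64(27.9), np.float64(1.0), np.float64(-4.0)), (np.float64(27.9), np.float64(0.0), np.float64(-3.0)), (np.float64(27.7), np.float64(2.0), np.float64(-2.0)), (np.float64(27.7), np.float64(0.0), np.float64(-4.0))]
```

Run:
```python
from wf import *
p=cv2.imread("pics/w3raw.png"); x0,y0,s=215,140,7
q=cv2.resize(p[y0:y0+80,x0:x0+110],None,fx=s,fy=s,interpolation=cv2.INTER_CUBIC)
for (dx,dy,c) in ((0,0,(0,0,255)),(.001,-.003,(0,255,0))):
  for w in W:
    for a in np.linspace(0,6.28,60):
        u,v=px("wrist",[w[0]+dx+.027*np.cos(a),w[1]+dy+.027*np.sin(a),.036]); cv2.circle(q,(int((u-x0+.5)*s),int((v-y0+.5)*s)),1,c,-1)
cv2.imwrite("pics/w3z.png",q)
```

```text
(no output)
```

View pics/w3z.png

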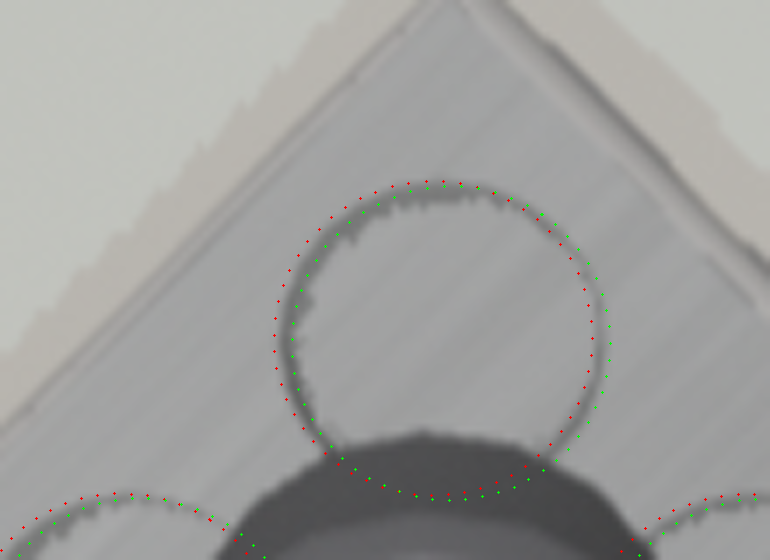

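The true rim lies between the two overlays, so I'm using an offset of (+0.7, -2) mm. Now I'll lower the cap.

carry_out(commands=[1,0,-0.3,-4,0,0,0,1,0,-0.3,-8,0,0,0,1,0,-0.3,-12,0,0,0,1,0,-0.3,-15,0,0,0,1,0,-0.3,-16.5,0,0,0,1,0,-0.3,-17.3,0,0,0,1,0,-0.3,-17.9,0,0,0,1,0,-0.3,-18.2,0,0,0,1,0,-0.3,-18.2,0,0,0,1,0,-0.3,-18.2,0,0,0])

```text
time_s: 20.48
ee_pos: [0.5827, -0.045, 0.0446]
eef_rot: [-3.127, -0.003, -0.976]
force: [-0.3, 0.6, -0.1]
grip_width: 0.0457
```

carry_out(commands=[1,0,0,-0.2,0,0,0,1,0,0,-0.25,0,0,0,0,0,0,-0.2,0,0,0,-0.3,0,0,-0.2,0,0,0,-0.5,0,0,-0.2,0,0,0,-0.5,0,0,-0.1,0,0,0,-0.5,0,0,2,0,0,0,-0.5,0,0,6,0,0,0,-0.6,0,0,10,0,0,0,-1,0,0,14,0,0,0,-1,0,0,18,0,0,0,-1,0,0,18,0,0,0])

```text
time_s: 21.48
ee_pos: [0.5849, -0.0453, 0.2332]
eef_rot: [-3.118, -0.011, -0.976]
force: [0.2, -1.1, 0.7]
grip_width: 0.0916
```

```bash
cat > cap.py <<'E'
from h import *
def caps():
    o=ctrl.get_obs(); print(o["ee_pos"].round(4),o["eef_rot"].round(3),o["grip_width"])
    for c in ("wrist","top"):
        p,d=viewer.camera(c)
        for r in nets.silhouettes(c,"cap_1")[:6]:
            P,_,_=pts(c,d,r["region"])
            if len(P)<20: continue
            zt=np.percentile(P[:,2],90); T=P[abs(P[:,2]-zt)<.004]
            e,rad=cv2.minEnclosingCircle((T[:,:2]*1000).astype(np.float32)); print(c,round(r["confidence"],2),"z %.3f"%zt,np.round(e,1),round(rad,1),T.mean(0).round(4))
    return p,d
E
python3 - <<'E'
from cap import *
caps()
E
```

```text
[ 0.5849 -0.0453  0.2332] [-3.118 -0.011 -0.976] 0.09164056208457817
wrist 0.3 z 0.076 [ 500.6 -202.7] 10.8 [ 0.4997 -0.2039  0.0754]
top 0.85 z 0.124 [458.4 257.2] 21.8 [0.4585 0.2574 0.1225]
top 0.62 z 0.124 [506.7 391.2] 21.7 [0.5067 0.3907 0.1226]
top 0.57 z 0.082 [456.4 253.3] 27.8 [0.4517 0.2433 0.0813]
```

```bash
cat >> cap.py <<'E'
from scipy.spatial.transform import Rotation as Ro
def turn(yaw):
    e=ctrl.get_obs()["eef_rot"]; return (Ro.from_euler("xyz",[np.pi,0,yaw])*Ro.from_euler("xyz",e).inv()).as_rotvec().round(3)
WW=[(.5823,-.0457),(.4932,-.1059),(.5678,-.1204),(.5077,-.0313)]
def wells(c="wrist"):
    p,d=viewer.camera(c); P,_,_=pts(c,d)
    for k,w in enumerate(WW):
        m=(np.hypot(P[:,0]-w[0],P[:,1]-w[1])<.035)&(P[:,2]>.052)&(P[:,2]<.085)
        if m.sum()>30: e,r=cv2.minEnclosingCircle((P[m][:,:2]*1000).astype(np.float32)); print("well",k+1,"z",np.percentile(P[m][:,2],[10,50,90]).round(4),np.round(e,1),round(r,1),m.sum())
    return p
E
python3 - <<'E'
from cap import *
print(turn(-.976)); cv2.imwrite("pics/w4.png",wells())
E
```

```text
[-0.006  0.012 -0.   ]
well 1 z [0.0611 0.0634 0.0645] [582.5 -46. ] 23.0 1309
```

View pics/w4.png

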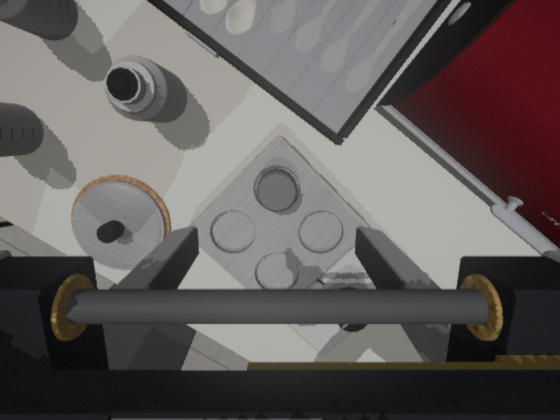

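Cap D is seated flat in well 1 (top at 63 mm, at (582.5, -46)), and the lid lies on the mat. Next is the cap at A.

carry_out(commands=[-1,-12.6,30.3,0,-0.006,0.012,0,-1,-12.6,30.3,0,-0.006,0.012,0,-1,-12.6,30.3,0,-0.006,0.012,0,-1,-12.6,30.3,0,-0.006,0.012,0,-1,-12.6,30.3,0,-0.006,0.012,0,-1,-12.6,30.3,0,-0.006,0.012,0,-1,-12.6,30.3,0,-0.006,0.012,0,-1,-12.6,30.3,0,-0.006,0.012,0,-1,-12.6,30.3,0,-0.006,0.012,0,-1,-12.6,30.3,0,-0.006,0.012,0,-1,-12.6,30.3,-4,-0.006,0.012,0,-1,-12.6,30.3,-7,-0.006,0.012,0])

```text
time_s: 22.73
ee_pos: [0.4564, 0.2571, 0.1514]
eef_rot: [-3.142, 0.0, -0.976]
force: [-0.7, -0.1, -0.8]
grip_width: 0.0938
```

carry_out(commands=[-1,0.2,0.1,-3,0,0,0,-1,0.2,0.1,-5.1,0,0,0,-1,0.2,0.1,-5.1,0,0,0,0.2,0.2,0.1,-5.1,0,0,0,1,0.2,0.1,-5.1,0,0,0,1,0.2,0.1,-5.1,0,0,0,1,0.2,0.1,-5.1,0,0,0,1,0.2,0.1,-5.1,0,0,0,1,0.2,0.1,-5.1,0,0,0,1,0.2,0.1,-5.1,0,0,0,1,0.2,0.1,-5.1,0,0,0,1,0.2,0.1,-5.1,0,0,0])

```text
time_s: 23.73
ee_pos: [0.4585, 0.2582, 0.1006]
eef_rot: [-3.141, 0.0, -0.976]
force: [-0.8, -0.3, 2.3]
grip_width: 0.0453
```

carry_out(commands=[1,0,0,0,0,0,0,1,0,0,0,0,0,0,1,0,0,1,0,0,0,1,0,0,2.5,0,0,0,1,0,0,4,0,0,0,1,0,0,6,0,0,0,1,0,0,8,0,0,0,1,0,0,10,0,0,0,1,0,0,12,0,0,0,1,0,0,12,0,0,0])

```text
time_s: 24.57
ee_pos: [0.4596, 0.2587, 0.2251]
eef_rot: [-3.135, -0.0, -0.976]
force: [0.4, 0.6, -0.7]
grip_width: 0.0457
```

carry_out(commands=[1,0.1,-1.5,0,0,0,0,1,0.4,-5,0,0,0,0,1,0.8,-8.7,0,0,0,0,1,1.1,-12.4,0,0,0,0,1,1.5,-16.1,0,0,0,0,1,1.8,-19.8,0,0,0,0,1,2.2,-23.5,0,0,0,0,1,2.5,-27.2,0,0,0,0,1,2.9,-31,0,0,0,0,1,3.2,-34.5,0,0,0,0,1,3.3,-36.4,0,0,0,0,1,3.3,-36.4,0,0,0,0])

```text
time_s: 25.57
ee_pos: [0.4922, -0.1083, 0.2245]
eef_rot: [-3.136, -0.0, -0.98]
force: [-0.4, 0.9, -1.1]
grip_width: 0.0457
```

carry_out(commands=[1,0.1,0.2,-4,0,0,0,1,0.1,0.2,-8,0,0,0,1,0.1,0.2,-12,0,0,0,1,0.1,0.2,-15,0,0,0,1,0.1,0.2,-16,0,0,0,1,0.1,0.2,-16.8,0,0,0,1,0.1,0.2,-17.4,0,0,0,1,0.1,0.2,-17.9,0,0,0,1,0.1,0.2,-18.1,0,0,0,1,0.1,0.2,-18.1,0,0,0])

```text
time_s: 26.4
ee_pos: [0.4936, -0.1064, 0.0441]
eef_rot: [-3.135, -0.001, -0.98]
force: [0.3, -0.2, -0.7]
grip_width: 0.0459
```

carry_out(commands=[1,0,0,-0.15,0,0,0,1,0,0,-0.2,0,0,0,0,0,0,-0.15,0,0,0,-0.3,0,0,-0.15,0,0,0,-0.5,0,0,-0.15,0,0,0,-0.5,0,0,-0.1,0,0,0,-0.5,0,0,2,0,0,0,-0.5,0,0,6,0,0,0,-0.6,0,0,10,0,0,0,-1,0,0,14,0,0,0,-1,0,0,18,0,0,0,-1,0,0,18,0,0,0])

```text
time_s: 27.4
ee_pos: [0.4958, -0.107, 0.232]
eef_rot: [-3.128, -0.01, -0.98]
force: [1.0, -0.2, -0.0]
grip_width: 0.0916
```

Run:
```python
from cap import *
print(turn(-.976)); wells(); caps()
```

```text
[0.    0.017 0.004]
well 1 z [0.0576 0.0595 0.0607] [581.  -45.7] 22.9 1503
well 2 z [0.0577 0.0598 0.0609] [ 492.4 -106.8] 22.9 1237
[ 0.4949 -0.1068  0.228 ] [-3.131 -0.006 -0.98 ] 0.09340839250510405
wrist 0.85 z 0.060 [ 491.6 -106.4] 22.1 [ 0.4922 -0.1061  0.0594]
wrist 0.59 z 0.060 [580.1 -45.6] 22.1 [ 0.5799 -0.0454  0.059 ]
top 0.82 z 0.124 [505.8 390.9] 21.5 [0.5062 0.3897 0.1226]
top 0.64 z 0.065 [581.7 -43.1] 22.1 [ 0.582  -0.0431  0.0633]
```

carry_out(commands=[-1,10.6,38.9,0,0,0.012,0.004,-1,10.6,38.9,0,0,0.012,0.004,-1,10.6,38.9,0,0,0.012,0.004,-1,10.6,38.9,0,0,0.012,0.004,-1,10.6,38.9,0,0,0.012,0.004,-1,10.6,38.9,0,0,0.012,0.004,-1,10.6,38.9,0,0,0.012,0.004,-1,10.6,38.9,0,0,0.012,0.004,-1,10.6,38.9,0,0,0.012,0.004,-1,10.6,38.9,0,0,0.012,0.004,-1,10.6,38.9,0,0,0.012,0.004,-1,10.6,38.9,-3,0,0.012,0.004])

```text
time_s: 28.65
ee_pos: [0.6003, 0.2848, 0.1953]
eef_rot: [-3.142, 0.007, -0.974]
force: [0.6, 0.1, 0.3]
grip_width: 0.094
```

Run:
```python
from cap import *
print(turn(-.976)); caps()
```

```text
[-0.005 -0.004 -0.002]
[0.6003 0.2848 0.1953] [-3.142  0.007 -0.974] 0.09403593833916711
wrist 0.71 z 0.116 [504.7 385.9] 22.4 [0.5058 0.3858 0.115 ]
wrist 0.66 z 0.115 [598.5 277.4] 22.1 [0.5993 0.2779 0.1144]
wrist 0.19 z 0.276 [619.2 236.4] 1.0 [0.6191 0.2363 0.274 ]
top 0.79 z 0.125 [506.3 391.3] 21.1 [0.5042 0.3947 0.1227]
top 0.74 z 0.065 [581.6 -44. ] 21.1 [ 0.5815 -0.0439  0.0633]
top 0.54 z 0.064 [ 493.6 -104.6] 22.0 [ 0.4934 -0.1045  0.0626]
```

carry_out(commands=[-1,0.1,-0.3,-4,-0.005,-0.004,0,-1,0.1,-0.3,-8,-0.005,-0.004,0,-1,0.1,-0.3,-9.5,-0.005,-0.004,0,-1,0.1,-0.3,-9.5,-0.005,-0.004,0,0.2,0.1,-0.3,-9.5,-0.005,-0.004,0,1,0.1,-0.3,-9.5,-0.005,-0.004,0,1,0.1,-0.3,-9.5,-0.005,-0.004,0,1,0.1,-0.3,-9.5,-0.005,-0.004,0,1,0.1,-0.3,-9.5,-0.005,-0.004,0,1,0.1,-0.3,-9.5,-0.005,-0.004,0,1,0.1,-0.3,-9.5,-0.005,-0.004,0,1,0.1,-0.3,-9.5,-0.005,-0.004,0])

```text
time_s: 29.85
ee_pos: [0.5997, 0.2791, 0.0969]
eef_rot: [3.134, 0.002, -0.976]
force: [0.2, 0.2, 1.9]
grip_width: 0.0455
```

carry_out(commands=[1,0,0,0,0,0,0,1,0,0,0,0,0,0,1,0,0,1,0,0,0,1,0,0,2.5,0,0,0,1,0,0,4,0,0,0,1,0,0,6,0,0,0,1,0,0,8,0,0,0,1,0,0,10,0,0,0,1,0,0,12,0,0,0,1,0,0,12,0,0,0])

```text
time_s: 30.68
ee_pos: [0.6008, 0.2796, 0.2222]
eef_rot: [3.141, 0.0, -0.976]
force: [-0.6, -0.8, -0.1]
grip_width: 0.0455
```

carry_out(commands=[1,-0.2,-2,0,0,0,0,1,-0.5,-5.8,0,0,0,0,1,-0.8,-9.6,0,0,0,0,1,-1.2,-13.4,0,0,0,0,1,-1.5,-17.2,0,0,0,0,1,-1.8,-21,0,0,0,0,1,-2.2,-24.8,0,0,0,0,1,-2.5,-28.6,0,0,0,0,1,-2.8,-32.4,0,0,0,0,1,-3.2,-36.2,0,0,0,0,1,-3.5,-39.3,0,0,0,0,1,-3.5,-40.1,0,0,0,0])

```text
time_s: 31.68
ee_pos: [0.5648, -0.1254, 0.2218]
eef_rot: [3.14, 0.0, -0.98]
force: [0.2, -0.4, -0.5]
grip_width: 0.0453
```

carry_out(commands=[1,0,-0.1,0,0,0,0,1,0,-0.1,0,0,0,0])

```text
time_s: 31.85
ee_pos: [0.5646, -0.1266, 0.2213]
eef_rot: [3.14, 0.001, -0.981]
force: [0.5, 0.5, -0.8]
grip_width: 0.0449
```

Run:
```python
from cap import *
print(turn(-.976))
p,d=viewer.camera("top"); o=ctrl.get_obs(); print(o["ee_pos"])
P,_,_=pts("top",d)
p,d=viewer.camera("wrist"); P,_,_=pts("wrist",d); i=viewer.camera_info("wrist")
m=(P[:,2]>.2)&(np.hypot(*(P[:,:2]-o["ee_pos"][:2]).T)<.03); print(m.sum(),P[m].mean(0) if m.any() else 0)
cv2.imwrite("pics/w5.png",p)
```

```text
[ 0.    -0.002  0.005]
[ 0.5648092  -0.12567094  0.22142862]
24671 [ 0.57832699 -0.11649446  0.31246626]
```

carry_out(commands=[1,0.1,0.4,-3,0,0,0,1,0.1,0.4,-7,0,0,0,1,0.1,0.4,-11,0,0,0,1,0.1,0.4,-14,0,0,0,1,0.1,0.4,-15.5,0,0,0,1,0.1,0.4,-16.3,0,0,0,1,0.1,0.4,-17,0,0,0,1,0.1,0.4,-17.5,0,0,0,1,0.1,0.4,-17.8,0,0,0,1,0.1,0.4,-17.8,0,0,0])

```text
time_s: 32.78
ee_pos: [0.5662, -0.1211, 0.0438]
eef_rot: [3.14, 0.0, -0.979]
force: [0.4, -1.0, -0.3]
grip_width: 0.0454
```

carry_out(commands=[1,0,0,-0.2,0,0,0,1,0,0,-0.4,0,0,0,1,0,0,-0.4,0,0,0,1,0,0,-0.4,0,0,0])

```text
time_s: 33.12
ee_pos: [0.5663, -0.1211, 0.04]
eef_rot: [3.141, 0.0, -0.979]
force: [-0.0, 0.2, -0.3]
grip_width: 0.0455
```

carry_out(commands=[0.9,0,0,-0.1,0,0,0,0,0,0,-0.1,0,0,0,-0.3,0,0,0,0,0,0,-0.5,0,0,0,0,0,0,-0.5,0,0,0.1,0,0,0,-0.5,0,0,0.3,0,0,0,-0.5,0,0,2,0,0,0,-0.5,0,0,6,0,0,0,-0.6,0,0,10,0,0,0,-1,0,0,14,0,0,0,-1,0,0,18,0,0,0,-1,0,0,18,0,0,0])

```text
time_s: 34.12
ee_pos: [0.5684, -0.1217, 0.2287]
eef_rot: [-3.135, -0.009, -0.979]
force: [-0.2, -0.7, 0.9]
grip_width: 0.0919
```

Run:
```python
from cap import *
print(turn(-.976)); wells(); caps()
```

```text
[0.004 0.011 0.003]
well 1 z [0.0576 0.0597 0.0608] [581.2 -45.7] 22.8 1389
well 2 z [0.0574 0.0599 0.061 ] [ 493.  -106.7] 22.7 1165
well 3 z [0.0574 0.0596 0.0607] [ 568.1 -119.3] 22.9 1261
[ 0.5676 -0.1215  0.2246] [-3.138 -0.006 -0.979] 0.09310677745202427
wrist 0.97 z 0.060 [ 566.9 -118.8] 22.3 [ 0.5674 -0.1186  0.059 ]
wrist 0.91 z 0.061 [ 491.9 -106.6] 22.1 [ 0.4926 -0.1061  0.0596]
wrist 0.77 z 0.060 [579.9 -45.4] 22.3 [ 0.5805 -0.0456  0.0591]
wrist 0.22 z 0.034 [ 528.1 -110.9] 137.5 [ 0.5348 -0.113   0.0324]
top 0.89 z 0.124 [506.4 390.4] 21.6 [0.5063 0.391  0.1221]
top 0.72 z 0.065 [581.9 -44.2] 21.4 [ 0.5819 -0.0438  0.0634]
top 0.24 z 0.105 [591.  130.5] 15.8 [0.5914 0.1309 0.1046]
```

carry_out(commands=[-1,-6.1,51.2,0,0.004,0.006,0.003,-1,-6.1,51.2,0,0.004,0.006,0.003,-1,-6.1,51.2,0,0.004,0.006,0.003,-1,-6.1,51.2,0,0.004,0.006,0.003,-1,-6.1,51.2,0,0.004,0.006,0.003,-1,-6.1,51.2,0,0.004,0.006,0.003,-1,-6.1,51.2,0,0.004,0.006,0.003,-1,-6.1,51.2,0,0.004,0.006,0.003,-1,-6.1,51.2,0,0.004,0.006,0.003,-1,-6.1,51.2,0,0.004,0.006,0.003,-1,-6.1,51.2,0,0.004,0.006,0.003,-1,-6.1,51.2,0,0.004,0.006,0.003])

```text
time_s: 35.37
ee_pos: [0.5056, 0.3771, 0.2171]
eef_rot: [3.134, 0.009, -0.976]
force: [0.7, -0.3, -0.4]
grip_width: 0.094
```

carry_out(commands=[-1,0,0,0,0,0,0])

```text
time_s: 35.45
ee_pos: [0.5034, 0.3826, 0.2151]
eef_rot: [3.132, 0.01, -0.971]
force: [-1.2, -0.3, -0.5]
grip_width: 0.0942
```

carry_out(commands=[-1,0.3,0.8,0,0,0,0,-1,0.3,0.8,0,0,0,0,-1,0.3,0.8,-3,0,0,0,-1,0.3,0.8,-6,0,0,0,-1,0.3,0.8,-6,0,0,0,-1,0.3,0.8,-6,0,0,0])

```text
time_s: 35.95
ee_pos: [0.506, 0.3895, 0.154]
eef_rot: [3.128, 0.01, -0.972]
force: [0.2, -0.4, 0.6]
grip_width: 0.0942
```

Run:
```python
from cap import *
print(turn(-.976))
```

```text
[-0.    -0.016 -0.004]
```

Going down to z = 0.101 and levelling the tool.

carry_out(commands=[-1,0.05,0.1,-2,0,-0.016,-0.004,-1,0.05,0.1,-4,0,-0.016,-0.004,-1,0.05,0.1,-5.2,0,-0.016,-0.004,-1,0.05,0.1,-5.2,0,-0.016,-0.004,0.2,0.05,0.1,-5.2,0,-0.016,-0.004,1,0.05,0.1,-5.2,0,-0.016,-0.004,1,0.05,0.1,-5.2,0,-0.016,-0.004,1,0.05,0.1,-5.2,0,-0.016,-0.004,1,0.05,0.1,-5.2,0,-0.016,-0.004,1,0.05,0.1,-5.2,0,-0.016,-0.004,1,0.05,0.1,-5.2,0,-0.016,-0.004,1,0.05,0.1,-5.2,0,-0.016,-0.004])

```text
time_s: 36.95
ee_pos: [0.5065, 0.3905, 0.1021]
eef_rot: [3.142, 0.001, -0.976]
force: [-0.1, 0.7, 1.0]
grip_width: 0.0455
```

carry_out(commands=[1,0,0,0,0,0,0,1,0,0,0,0,0,0,1,0,0,1,0,0,0,1,0,0,2.5,0,0,0,1,0,0,4,0,0,0,1,0,0,6,0,0,0,1,0,0,8,0,0,0,1,0,0,10,0,0,0,1,0,0,12,0,0,0,1,0,0,12,0,0,0])

```text
time_s: 37.78
ee_pos: [0.5075, 0.3912, 0.2273]
eef_rot: [-3.135, 0.001, -0.976]
force: [-0.1, 0.3, 0.5]
grip_width: 0.0452
```

carry_out(commands=[1,0,-2,0,0,0,0,1,0,-5.8,0,0,0,0,1,0,-9.6,0,0,0,0,1,0,-13.4,0,0,0,0,1,0,-17.2,0,0,0,0,1,0,-21,0,0,0,0,1,0,-24.8,0,0,0,0,1,0,-28.6,0,0,0,0,1,0,-32.4,0,0,0,0,1,0,-36.2,0,0,0,0,1,0,-39.7,0,0,0,0,1,0,-41.8,0,0,0,0])

```text
time_s: 38.78
ee_pos: [0.507, -0.0297, 0.227]
eef_rot: [-3.135, 0.001, -0.977]
force: [0.3, 0.0, 0.1]
grip_width: 0.0455
```

carry_out(commands=[1,0,0,0,0,0,0,1,0,0,0,0,0,0,1,0,0,0,0,0,0])

```text
time_s: 39.03
ee_pos: [0.5068, -0.0291, 0.2268]
eef_rot: [-3.135, 0.001, -0.977]
force: [0.1, 0.2, -0.2]
grip_width: 0.0453
```

carry_out(commands=[1,0.05,-0.2,-3,0,0,0,1,0.05,-0.2,-7,0,0,0,1,0.05,-0.2,-11,0,0,0,1,0.05,-0.2,-14,0,0,0,1,0.05,-0.2,-15.5,0,0,0,1,0.05,-0.2,-16.3,0,0,0,1,0.05,-0.2,-17,0,0,0,1,0.05,-0.2,-17.6,0,0,0,1,0.05,-0.2,-18.1,0,0,0,1,0.05,-0.2,-18.3,0,0,0,1,0.05,-0.2,-18.3,0,0,0,1,0.05,-0.2,-18.3,0,0,0])

```text
time_s: 40.03
ee_pos: [0.5076, -0.0311, 0.0443]
eef_rot: [-3.135, 0.0, -0.977]
force: [-0.5, 0.3, -0.1]
grip_width: 0.0456
```

carry_out(commands=[0.9,0,0,-0.1,0,0,0,0,0,0,-0.1,0,0,0,-0.3,0,0,0,0,0,0,-0.5,0,0,0,0,0,0,-0.5,0,0,0.1,0,0,0,-0.5,0,0,0.3,0,0,0,-0.5,0,0,2,0,0,0,-0.5,0,0,6,0,0,0,-0.6,0,0,10,0,0,0,-1,0,0,14,0,0,0,-1,0,0,18,0,0,0,-1,0,0,18,0,0,0])

```text
time_s: 41.03
ee_pos: [0.5099, -0.0313, 0.2322]
eef_rot: [-3.126, -0.007, -0.977]
force: [-0.3, -0.6, 0.6]
grip_width: 0.0915
```

Run:
```python
from cap import *
print(turn(.5)); wells(); wells("top"); o=ctrl.get_obs(); print(o["ee_pos"],o["eef_rot"])
p,d=viewer.camera("top"); cv2.imwrite("pics/t6.png",cv2.resize(p[110:300,110:450],None,fx=2.3,fy=2.3,interpolation=cv2.INTER_CUBIC))
```

```text
[-0.014  0.012  1.477]
well 1 z [0.0573 0.0595 0.0607] [581.  -45.7] 22.8 1355
well 2 z [0.0574 0.0598 0.0608] [ 492.8 -107. ] 23.0 1129
well 3 z [0.0571 0.0595 0.0606] [ 567.7 -119.3] 22.9 1246
well 4 z [0.0576 0.0598 0.0609] [507.3 -31.2] 22.8 1237
well 2 z [0.0576 0.0616 0.0646] [ 492.8 -105.3] 22.7 183
[ 0.50798445 -0.03113505  0.2254828 ] [-3.13272989e+00 -1.49342429e-03 -9.77371722e-01]
```

View pics/t6.png

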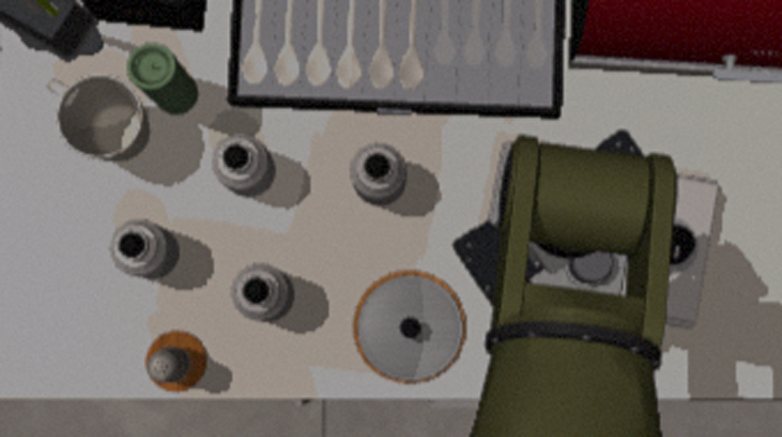

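All four caps are seated, and the lid and shaker are in place. Now the dial, taking its axis as (0.514, -0.1957).

carry_out(commands=[-0.6,0.6,-16.4,0,-0.008,0.003,0.5,-0.6,0.6,-16.4,0,-0.008,0.003,0.5,-0.6,0.6,-16.4,0,-0.008,0.003,0.5,-0.6,0.6,-16.4,0,-0.008,0.003,0.5,-0.6,0.6,-16.4,0,-0.008,0.003,0.5,-0.6,0.6,-16.4,0,-0.008,0.003,0.5,-0.6,0.6,-16.4,-4,-0.008,0.003,0.5,-0.6,0.6,-16.4,-8,-0.008,0.003,0.5,-0.6,0.6,-16.4,-11,-0.008,0.003,0.5,-0.6,0.6,-16.4,-12.5,-0.008,0.003,0.5,-0.6,0.6,-16.4,-12.5,-0.008,0.003,0.5,-0.6,0.6,-16.4,-12.5,-0.008,0.003,0.5])

```text
time_s: 42.18
ee_pos: [0.513, -0.194, 0.0982]
eef_rot: [3.14, -0.0, -0.478]
force: [0.6, -0.1, 0.3]
grip_width: 0.0748
```

Run:
```python
from cap import *
print(turn(-.477)); o=ctrl.get_obs(); print(o["ee_pos"],o["eef_rot"],o["grip_width"])
p,d=viewer.camera("wrist"); cv2.imwrite("pics/w7.png",p); P,_,_=pts("wrist",d)
r=np.hypot(P[:,0]-.514,P[:,1]+.1957)
for a,b in((0,.017),(.0205,.0225),(.026,.03)): 
    m=(r>a)&(r<b)&(P[:,2]<.09); print(a,np.percentile(P[m][:,2],[10,50,90]).round(4) if m.any() else None)
m=(r<.03)&(P[:,2]>.066)&(P[:,2]<.09); print(cv2.minEnclosingCircle((P[m][:,:2]*1000).astype(np.float32)))
```

```text
[ 0.001 -0.     0.001]
[ 0.51301573 -0.19401553  0.09817691] [ 3.14026962e+00 -2.04354605e-04 -4.77761381e-01] 0.07476975959750232
0 [0.0822 0.0832 0.084 ]
0.0205 [0.0385 0.0539 0.0576]
0.026 [0.0382 0.039  0.0399]
((514.6624145507812, -197.57403564453125), 19.958166122436523)
```

View pics/w7.png

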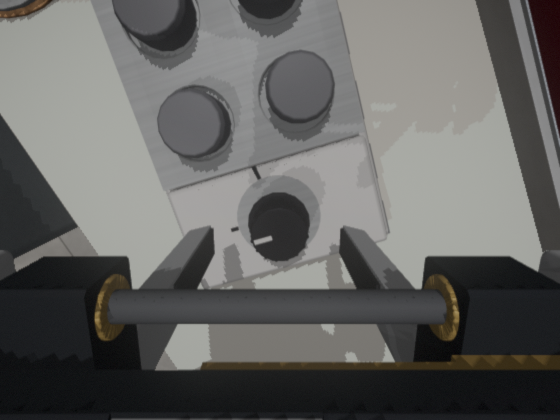

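The index line points at the short mark (235,229), and the long mark is clockwise of it at (256,172). The dial centre is about (0.5143, -0.1965). Gripping it.

carry_out(force=40, commands=[-0.5,0.1,-0.2,-1,0,0,0,-0.5,0.1,-0.2,-2.5,0,0,0,-0.5,0.1,-0.2,-3.5,0,0,0,-0.5,0.1,-0.2,-3.5,0,0,0,1,0.1,-0.2,-3.5,0,0,0,1,0.1,-0.2,-3.5,0,0,0,1,0.1,-0.2,-3.5,0,0,0,1,0.1,-0.2,-3.5,0,0,0,1,0.1,-0.2,-3.5,0,0,0,1,0.1,-0.2,-3.5,0,0,0,1,0.1,-0.2,-3.5,0,0,0,1,0.1,-0.2,-3.5,0,0,0])

```text
time_s: 43.23
ee_pos: [0.5141, -0.1962, 0.0646]
eef_rot: [3.14, -0.001, -0.478]
force: [-6.9, 2.4, 4.7]
grip_width: 0.0372
```

carry_out(commands=[1,0,0,-0.2,0,0,0,1,0,0,-0.4,0,0,0,1,0,0,-0.6,0,0,0,1,0,0,-0.8,0,0,0,1,0,0,-1,0,0,0,1,0,0,-1.15,0,0,0,1,0,0,-1.15,0,0,0,1,0,0,-1.15,0,0,0])

```text
time_s: 43.9
ee_pos: [0.5141, -0.1961, 0.054]
eef_rot: [3.14, -0.001, -0.478]
force: [-5.0, 2.5, 9.8]
grip_width: 0.037
```

carry_out(commands=[1,0,0,-0.25,0,0,0,1,0,0,-0.25,0,0,0,1,0,0,-0.25,0,0,-0.08,1,0,0,-0.25,0,0,-0.16,1,0,0,-0.25,0,0,-0.24,1,0,0,-0.25,0,0,-0.32,1,0,0,-0.25,0,0,-0.4,1,0,0,-0.25,0,0,-0.48,1,0,0,-0.25,0,0,-0.56,1,0,0,-0.25,0,0,-0.64,1,0,0,-0.25,0,0,-0.72,1,0,0,-0.25,0,0,-0.8])

```text
time_s: 44.9
ee_pos: [0.5146, -0.1969, 0.053]
eef_rot: [3.141, -0.003, -1.281]
force: [-4.7, -2.5, 12.4]
grip_width: 0.0372
```

carry_out(commands=[1,0,0,-0.1,0,0,-0.08,1,0,0,-0.1,0,0,-0.16,1,0,0,-0.1,0,0,-0.24,1,0,0,-0.1,0,0,-0.32,1,0,0,-0.1,0,0,-0.4,1,0,0,-0.1,0,0,-0.48,1,0,0,-0.1,0,0,-0.55,1,0,0,-0.1,0,0,-0.6,1,0,0,-0.1,0,0,-0.62,1,0,0,-0.1,0,0,-0.62,1,0,0,-0.1,0,0,-0.62,1,0,0,-0.1,0,0,-0.62])

```text
time_s: 45.9
ee_pos: [0.5144, -0.1977, 0.053]
eef_rot: [-3.141, -0.005, -1.9]
force: [-7.7, -2.9, 11.4]
grip_width: 0.0375
```

Run:
```python
from cap import *
o=ctrl.get_obs(); print(o["ee_pos"],o["eef_rot"],o["moment"],o["force"])
p,d=viewer.camera("wrist"); P,u,v=pts("wrist",d); g=p.mean(2)[v,u]
r=np.hypot(P[:,0]-.5143,P[:,1]+.1966); m=(r<.017)&(P[:,2]>.06)&(P[:,2]<.09); print(m.sum(),np.percentile(g[m],[50,90,99]))
w=m&(g>130); q=P[w][:,:2]-[.5143,-.1966]; print(w.sum(),np.rad2deg(np.arctan2(*q.mean(0)[::-1])),q.mean(0),"zero at ~169")
```

```text
[ 0.51437612 -0.19765719  0.05300747] [-3.14148922 -0.00503283 -1.90049125] [-0.86390876  1.57997651  0.34646059] [-7.67689484 -2.94143419 11.4056267 ]
2802 [ 37.66666667  41.66666667 138.33333333]
80 91.43290561213368 [-0.00025536  0.01020854] zero at ~169
```

The index has turned to about 1.35 rad. Letting the dial up and releasing it.

carry_out(commands=[1,0,0,0.4,0,0,0,1,0,0,0.8,0,0,0,1,0,0,1.1,0,0,0,1,0,0,1.1,0,0,0,0,0,0,1.1,0,0,0,-0.3,0,0,1.1,0,0,0,-0.5,0,0,1.1,0,0,0,-0.5,0,0,3,0,0,0,-0.5,0,0,7,0,0,0,-0.5,0,0,11,0,0,0,-0.5,0,0,15,0,0,0,-0.5,0,0,17,0,0,0])

```text
time_s: 46.95
ee_pos: [0.5153, -0.1981, 0.2279]
eef_rot: [-3.136, -0.005, -1.901]
force: [1.5, 0.2, 0.0]
grip_width: 0.0701
```

carry_out(commands=[-0.5,-10,-10,2,0,0,0,-0.5,-16,-16,2,0,0,0,-0.5,-16,-16,2,0,0,0,-0.5,-16,-16,2,0,0,0,-0.5,-16,-16,2,0,0,0,-0.5,-16,-16,2,0,0,0,-0.5,-16,-16,2,0,0,0,-0.5,-16,-16,2,0,0,0])

```text
time_s: 47.62
ee_pos: [0.3549, -0.3586, 0.2478]
eef_rot: [-3.136, -0.005, -1.903]
force: [0.8, -0.5, -0.5]
grip_width: 0.0701
```

Run:
```python
from cap import *
print(ctrl.get_obs()["ee_pos"]); wells("top")
p,d=viewer.camera("top"); cv2.imwrite("pics/t8.png",cv2.resize(p[110:300,110:450],None,fx=2.3,fy=2.3,interpolation=cv2.INTER_CUBIC))
P,u,v=pts("top",d); g=p.mean(2)[v,u]
r=np.hypot(P[:,0]-.5143,P[:,1]+.1966); m=(r<.017)&(P[:,2]>.06)&(P[:,2]<.09); w=m&(g>80); q=P[w][:,:2]-P[m][:,:2].mean(0)
print(w.sum(),np.rad2deg(np.arctan2(*q.mean(0)[::-1])))
for n in ("pan_lid","pepper_shaker"):
    R=nets.silhouettes("top",n)[0]; Q,_,_=pts("top",d,R["region"]); print(n,R["confidence"],np.percentile(Q,[2,50,98],axis=0).round(3).tolist())
m=(P[:,2]>.033)&(P[:,2]<.06)&(np.hypot(P[:,0]-.421,P[:,1]-.095)<.04); print("knob",P[m].mean(0))
```

```text
[ 0.3548806  -0.35861344  0.24784159]
well 1 z [0.0579 0.0613 0.0646] [582. -44.] 23.0 254
well 2 z [0.0576 0.0615 0.0649] [ 492.8 -105.2] 23.0 255
well 3 z [0.0577 0.0615 0.0644] [ 568.9 -117.7] 23.1 247
well 4 z [0.058  0.0619 0.0649] [508.3 -29.8] 22.9 253
0 nan
pan_lid 0.82 [[0.369, 0.042, 0.005], [0.421, 0.095, 0.012], [0.473, 0.147, 0.04]]
pepper_shaker 0.48 [[0.361, 0.34, 0.034], [0.378, 0.352, 0.086], [0.397, 0.372, 0.095]]
knob [0.42068317 0.09490424 0.0398369 ]<stdin>:6: RuntimeWarning: Mean of empty slice.
  ret = um.true_divide(
```

View pics/t8.png

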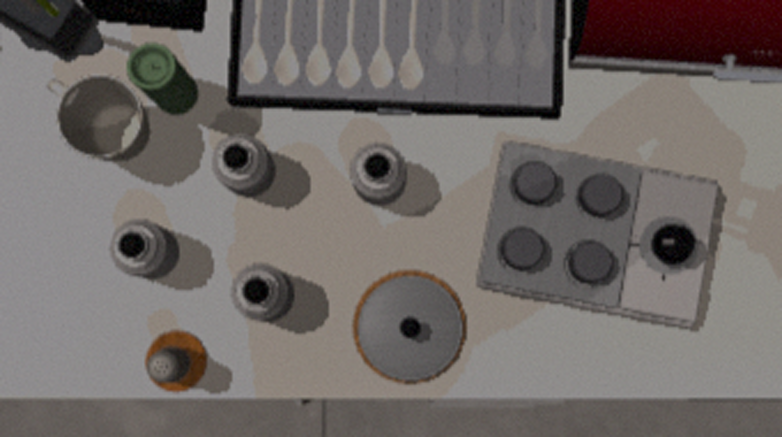

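The index line at (668,241) now points left, at the long mark (634,243). The caps, lid, shaker and bottles are all in place, so I'm handing in.

```bash
python3 -c "
from station import ticket
print(ticket.hand_in())"
```

```text
the job is handed in; nothing more can be done
None
```

The job is done and handed in at about 48 s of robot time; the hand-in gives no verdict.

**What I did:**
- **Shaker:** it now stands on the coaster. The first grip, at 15 N, slipped and left it upright on the mat; a second grip at 40 N held.
- **Lid:** it was knocked aside partway through, so I measured it again, then laid it on the cork mat.
- **Caps:** all four bottles had one, and each cap is in its own well.
- **Dial:** I pushed it in at about 12 N, turned it clockwise to the long mark, then let it up.

**Last checks:**
- **Caps:** all four tops are level at about 62 mm in the last top view, within about 2 mm of the well centres as I measured them.
- **Lid:** it is level, with its knob less than 1 mm from my estimate of the mat's centre.
- **Shaker:** it is upright, about 4 mm from the coaster's centre.
- **Bottles, mug and candle:** the four bottles are standing, and the mug and candle look unmoved.
- **Dial:** it read about 1.35 rad while still gripped. After release, the numeric check failed because no pixel of the white index line passed its brightness limit. The picture shows the line pointing at the long mark.
- **Camera disagreement:** the wrist and top cameras differed by 2 to 3 mm on the heights of the placed caps, roughly within their calibration error.

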